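Roll a shaft blank into a V-block fixture and clamp it

ROBOT

A 6-joint arm with a two-finger parallel gripper is mounted at the origin on a cart in front of the work surface, level with it; the furniture and walls round the work are solid. World frame = base frame: x ahead of the robot, y to its left, z up, the work surface at z = 0. Lengths are in m, angles in rad, forces in N, time in s.
With the tool pointing down it reaches from about 0.3 to 0.875 m from the base axis. Payload 6.4 kg.
Tool frame: the origin (TCP) lies at the very end of the fingers, on their centre line; the grasp point (between the pads) lies 19 mm behind it (ctrl.tcp_to_grasp is the distance from the TCP to the grasp point, in m); z points along the fingers, y is the line along which they close (so a half turn about z gives the same grasp; the last joint's range is limited). The gripper opens to 85 mm and grips with 20 to 120 N. Pads are 22 mm wide; open, the fingers measure 114 mm over their backs; the gripper's body (76 mm by 85 mm) begins 54 mm behind the grasp point. The pads swing forward as they close: fully open they stand 13 mm farther back than shut.
Start: joints at [0.966, 0.181, 1.607, -0, 1.354, -0.206], TCP at [0.223, 0.53, 0.231] pointing down, gripper open.
Joint ranges: [-2.99, 2.99], [-0.89, 2.07], [0.3, 2.58], [-1.14, 4.28], [0, 2.63], [-3.12, 3.12]. Speed limits (rad/s): [2.57, 2.57, 3.01, 3.14, 3.14, 3.14].

INTERFACE

Orientations are given as a 3x3 rotation matrix whose columns are the frame's x, y, z axes.
In Python, from plant import ctrl, viewer, job_done gives the robot as it stands.
- The arm moves only by the shell command python3 -m jog 'ROWS' [OPENING]. ROWS is JSON, a list that holds one entry, the list of rows, each a list of 4 numbers: the shift along the tool's x, y, z in units of 0.025 m (1.0 is 0.025 m), then the turn about the tool's z in units of 0.1 rad (1.0 is 0.1 rad). In form: [[[dx, dy, dz, twist], ...]]. A call has 1 to 12 rows; each row shifts and turns the commanded pose from where the row before left it, along the tool's axes as they then stand; what a row does not reach is not made up. A row lasts 1/12 s, in which the tool goes at most 41.7 mm and 7.16 degrees, less where a joint would pass 70% of its speed; a pose out of reach is approached as far as the arm can. A call with a number of a shift or a turn outside -1 to 1 is refused whole. A call with a gripper value outside its range is refused whole. OPENING is the finger opening in mm, from 0 to 85.4, set as the call begins (- or left out, the last holds). The fingers move at their own pace and stop on an object; the grip force is fixed at half the most. Time passes only in rows, so rows that do not move let the fingers close. It gives the time, the measured TCP pose, the force, the opening and the grip force at its end, in the units of the state.
- ctrl.sense(): the state, without advancing time (a new reading comes with each control period).
- viewer.grab_frame(name): name is "scene" or "top"; returns the picture (480x640x3 uint8, red, green, blue); there is no depth.
- viewer.camera_model(name): a dict with "intrinsics" (3x3 intrinsics, pixels), "T" (4x4, takes a point from camera to world coordinates). Camera axes: x right, y up, looking along -z (the intrinsics and any distortion apply to the point x, -y, -z); pixel columns grow to the right and rows downward; lengths in m; the calibration is good to about 2 mm. A picture is of the moment at which its call begins. camera_model takes no time and is no camera call.
- job_done(): hands the job in; it is judged then, once.
The state is a dict: "time": time; "joint_pos": joint angles; "dq": joint speeds; "tau": joint torques, N m; "tool_pos": TCP position; "ee_rot": TCP orientation; "contact_force": force on the tool from outside, world axes, zero at the start; "wrist_torque": the same for the moment, N m; "finger_gap": finger opening in m; "grasp_force": force on a finger pad.
Only numpy, scipy, OpenCV 4.12 (cv2) and the standard library are available. Lean on these libraries where they do the work, as an engineer would, in place of code of your own. Each camera call takes 0.05 s, during which the arm holds its last target. There are 200 camera calls.

TASK

Load the dark round shaft blank into the blue V-block fixture for cross-drilling, without ever picking it up or taking it between the fingers: roll it along the bench and up the ramps until it drops into the V, then push its near end so that it slides along the V right up against the stop screw. Only then press the red handle of the toggle clamp all the way down, so that the rubber tip holds the blank, and leave it clamped. Do not disturb the collar, the tin, the calipers or the marker that lie around.

Things in the scene. Friction and masses are not known exactly. Their poses are not given: they have to be found in the camera images.
- blank_center (a point): centre of the shaft blank: a dark grey anodised aluminium round bar with bright ends, 36 mm in diameter and 100 mm long, 0.28 kg, smooth (a few newtons roll it up the ramps or slide it along the V), that lies loose on the bench on the ramp side of the fixture; its axis starts 18 mm above the bench
- shaft_blank: the same bar; its own x axis runs along the bar (y and z turn as it rolls)
- fixture: the V-block fixture, fixed to the bench; origin on the bench under the axis of the V. x runs along the V towards the stop, y is the way the bar rolls in (from the ramps over the V towards the clamp), z up. Two blue V saddles, each 22 mm wide, stand at x = -28 and +28 mm. An aluminium base plate, 4 mm thick, lies under the V, the stop and the clamp
- lip (a point): middle of the line along the near lip of the V (fixture x = 0, y = -16, z = 18 mm). From the bench at y = -71 mm each saddle's ramp rises at 18 degrees to this lip; behind it lies the 90 degree V, whose far flank is taller (30 mm), so that the bar cannot easily roll past
- stop_face (a point): centre of the stop screw's face (a head 16 mm across), fixture x = 50, y = 0, z = 27.5 mm. Behind it stands the steel stop plate: x = 55 to 65 mm, y = -12 to 28 mm, 46 mm high
- clamp_base (a point): middle of the toggle clamp's foot, on the base plate (fixture x = 0, y = 64, z = 4 mm). The clamp's body is 24 mm wide and spans y = 40 to 88 mm, 58 mm high. While it is open its arm stands upright at y = 32 to 60 mm, up to 115 mm high; clamped, the arm lies level over the bar, up to 75 mm high
- v_home (a point): where the centre of the bar is when it lies in the V with its end against the stop screw: 27.5 mm above the bench, 50 mm from the stop face; axes as those of the fixture. A seated bar's top is 45.5 mm above the bench; its free end is then 50 mm from this point on the -x side. Beyond it towards the robot stands the bench vice (73 mm high, up to 0.40 m from the robot's axis)
- handle_grip (a point): the middle of the red grip of the toggle clamp's handle, on the handle's axis, 53 mm from the handle's pivot (the grip is 19 mm thick and 62 mm long). The pivot is in the fixture's frame at x = 0, y = 68, z = 50 mm, its axis along x. Open, the handle points up and towards +y, 62 degrees above level; clamped, it points to +y, 8 degrees above level
- clamp_handle (a joint): angle of the toggle clamp's handle: 0 open (as it starts), 0.95 rad fully pressed down and clamped, where it meets its end stop. A push of 3 to 6 N down on the grip moves it; it stays where it is left. The handle drives the arm through the toggle, from upright to level over the bar
- clamp_pad: the black rubber tip (13 mm across) on a spring-loaded spindle at the end of the clamp's arm; when clamped it presses down on the top of a seated bar above x = 0, y = 0 of the fixture with about 4 N
- collar_mid (a point): centre of a bystander: a plain steel shaft collar, 28 mm across and 11 mm high; leave it where it is
- screw_tin_2_mid (a point): centre of a bystander: a round white tin with its lid on, 58 mm across and 26 mm high; leave it where it is
- calipers_mid (a point): centre of a bystander: digital calipers lying flat, 205 mm long and up to 67 mm wide, 15 mm high; leave it where it is
- marker_mid (a point): centre of a bystander: a white felt marker with a blue cap, 131 mm long, 15 mm wide, 10 mm high; leave it where it is

How it is judged:
By the outcome, as a careful person would: the job done as asked, in the order asked, and still so for the second after the job is handed in, with the robot touching nothing.
It also fails if it takes over 53 s, if anything falls off the work surface, if the arm or the gripper's body presses on something with over 40 N, if the wrist force passes 120 N, or if a joint passes its speed limit or range.

## Working session

There is one attempt and no reset: what is moved stays moved. The work goes in short steps, Python scripts to look and compute and a shell command to move; the robot and the scene stay as the last step left them, time stands still between calls to the robot, and variables do not carry over. Pictures are saved under pics/ and viewed, at most 10 in all, crops included, and the job is handed in when it is done.

```bash
mkdir -p pics; ls; python3 - <<'E'
from plant import ctrl, viewer
import cv2
for n in("scene","top"):
    im=viewer.grab_frame(n); cv2.imwrite(f"pics/{n}0.png",im[:,:,::-1])
    m=viewer.camera_model(n); print(n,m["intrinsics"],m["T"],[k for k in m])
s=ctrl.sense(); print(s)
E
```

```text
pics
scene [[472.02265716   0.         319.7824582 ]
 [  0.         472.02265716 238.59692716]
 [  0.           0.           1.        ]] [[-0.68135967  0.49420194 -0.53991984  0.121444  ]
 [-0.73191515 -0.45295385  0.5090511   0.30981329]
 [ 0.00701527  0.74202241  0.67033837  0.67649452]
 [ 0.          0.          0.          1.        ]] ['intrinsics', 'T']
top [[449.76329658   0.         318.82450051]
 [  0.         449.76329658 242.96807157]
 [  0.           0.           1.        ]] [[ 0.0192895   0.99232713 -0.1221261   0.51005415]
 [-0.99939504  0.02267258  0.02637258 -0.13746503]
 [ 0.02893914  0.1215435   0.99216415  0.92459803]
 [ 0.          0.          0.          1.        ]] ['intrinsics', 'T']
{'time': 0.1, 'joint_pos': array([ 9.65744688e-01,  1.81480935e-01,  1.60787637e+00, -1.34129889e-05,
        1.35377311e+00, -2.06293158e-01]), 'dq': array([-0.00045385, -0.00249845, -0.00127313, -0.00104746,  0.00130567,
        0.00218978]), 'tau': array([-6.11772357e-04, -4.45879233e+01, -3.52236664e+01, -3.20578056e-04,
        4.23693680e-03, -2.19124900e-05]), 'tool_pos': array([0.2229666 , 0.52949607, 0.23048154]), 'ee_rot': array([[-9.21544749e-01,  3.88271206e-01, -8.63912927e-04],
       [ 3.88272049e-01,  9.21543920e-01, -1.27221763e-03],
       [ 3.02168231e-04, -1.50783872e-03, -9.99998818e-01]]), 'contact_force': array([ 0.56487985, -0.69404204,  0.12248577]), 'wrist_torque': array([0.00915297, 0.01313308, 0.0067383 ]), 'grasp_force': 0.0, 'finger_gap': 0.08524461314170723}
```

View pics/scene0.png

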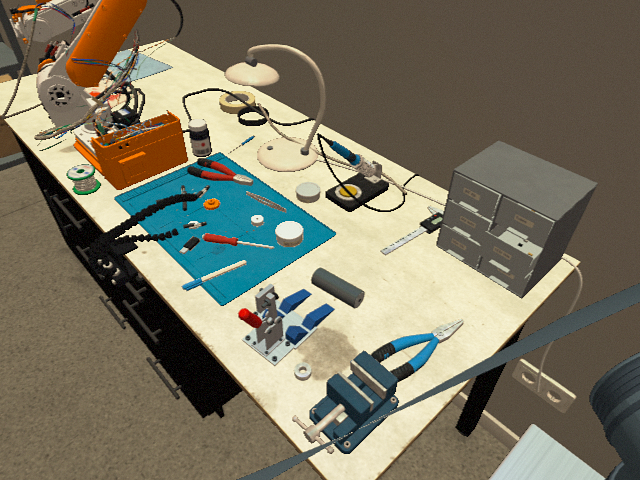

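View pics/top0.png

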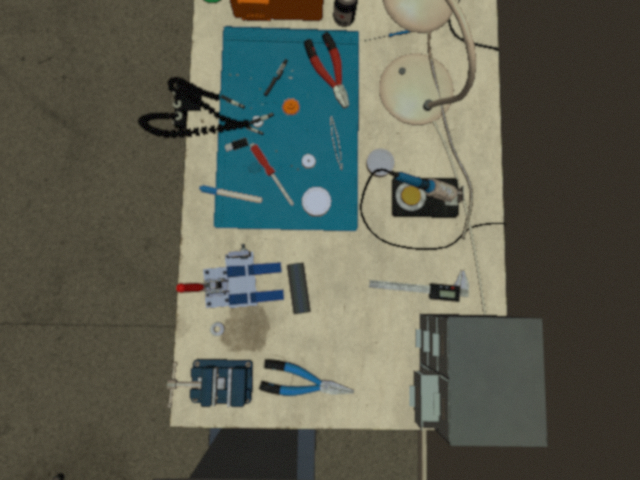

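The scene view shows the blank at (338,287), the ramps and blue V saddles at (290,315), and the red handle at (250,317). In the top view the blank is at (298,288), the saddles at (255,283), the stop at (238,253), the red grip at (190,288), and the vice below. I'll enlarge both.

```bash
python3 - <<'E'
import cv2
for n,(x,y) in {"top":(170,235),"scene":(228,258)}.items():
    im=cv2.imread(f"pics/{n}0.png")[y:y+110,x:x+150]
    im=cv2.resize(im,None,fx=5,fy=5,interpolation=cv2.INTER_CUBIC)
    for i in range(0,150,10): cv2.putText(im,str(x+i),(i*5,10),0,.35,(0,255,0)); cv2.line(im,(i*5,12),(i*5,18),(0,255,0))
    for i in range(10,110,10): cv2.putText(im,str(y+i),(0,i*5+4),0,.35,(0,255,0)); cv2.line(im,(26,i*5),(32,i*5),(0,255,0))
    cv2.imwrite(f"pics/{n}0c.png",im)
E
```

```text
(no output)
```

View pics/top0c.png

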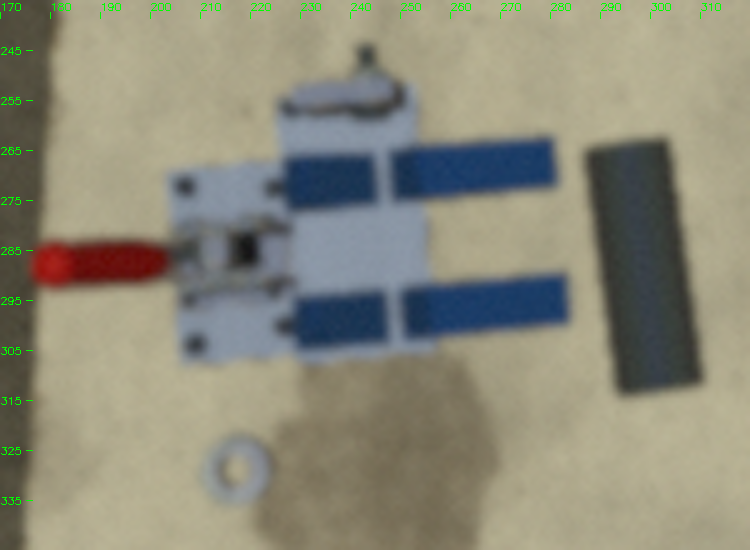

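View pics/scene0c.png

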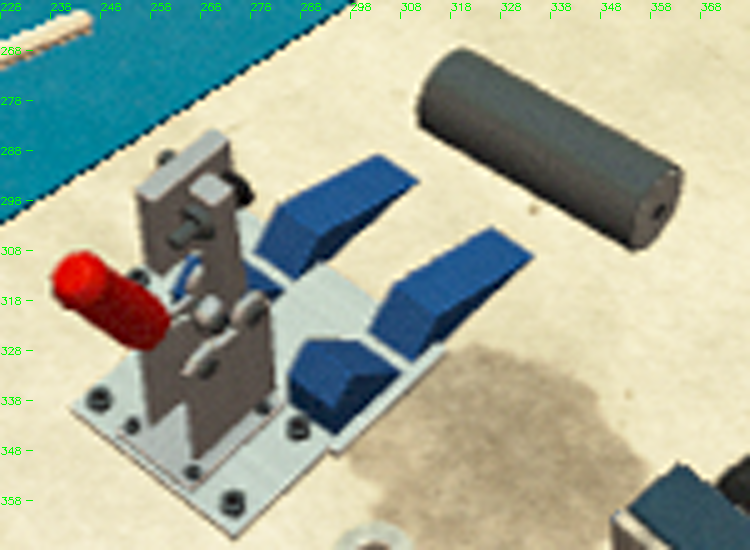

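The top crop gives the ramp toes, lips and bar corners. The scene crop gives the toes at (378,154), (418,182), (491,228) and (533,257) in crop pixels, and the bar end centres at about (440,84) and (657,209). The collar is at (237,470) in the top crop. Next I fit poses to these.

```bash
cat > h.py <<'E'
import numpy as np
from plant import viewer
M={n:viewer.camera_model(n) for n in("top","scene")}
def proj(n,P):
    T=M[n]["T"];p=(np.atleast_2d(P)-T[:3,3])@T[:3,:3];p=p*[1,-1,-1]
    q=p@M[n]["intrinsics"].T;return q[:,:2]/q[:,2:]
def back(n,uv,z):
    T=M[n]["T"];d=np.linalg.inv(M[n]["intrinsics"])@[uv[0],uv[1],1];d=T[:3,:3]@(d*[1,-1,-1])
    return T[:3,3]+d*(z-T[2,3])/d[2]
def un(n,c):
    o={"top":(170,235),"scene":(228,258)}[n];return (np.array(c)+.5)/5-.5+o
def fx(p,P):
    c,s=np.cos(p[2]),np.sin(p[2]);P=np.atleast_2d(P)/1000.
    return np.c_[p[0]+c*P[:,0]-s*P[:,1],p[1]+s*P[:,0]+c*P[:,1],P[:,2]]
E
python3 - <<'E'
from h import *
from scipy.optimize import least_squares
np.set_printoptions(precision=4,suppress=True)
X=[39,17,-17,-39]
obs=[("top",(x,-71,0),c) for x,c in zip(X,[(554,138),(557,186),(567,275),(570,322)])]
obs+=[("top",(x,-16,18),c) for x,c in zip(X,[(420,145),(424,195),(430,287),(433,336)])]
obs+=[("top",(x,28,30),c) for x,c in zip(X,[(285,157),(288,208),(294,297),(297,347)])]
obs+=[("scene",(x,-71,0),c) for x,c in zip(X,[(378,154),(418,182),(491,228),(533,257)])]
f=lambda p:np.concatenate([(proj(n,fx(p,P))[0]-un(n,c)) for n,P,c in obs])
r=least_squares(f,[.45,0,0],loss="soft_l1");print("fixture",r.x);print(r.fun.reshape(-1,2).round(1).tolist())
p=r.x
for n in("v_home",(0,0,27.5)),("lip",(0,-16,18)),("stop",(50,0,27.5)):print(n[0],fx(p,n[1]))
for d in(62,8):
    a=np.radians(d);print("grip",d,fx(p,(0,68+53*np.cos(a),50+53*np.sin(a))))
t=[back("top",un("top",c),18) for c in[(626,145),(661,388)]]
s=[back("scene",un("scene",c),18) for c in[(440,84),(657,209)]]
for e in(t,s):
    d=e[0]-e[1];print("bar",(e[0]+e[1])/2,np.linalg.norm(d),np.arctan2(d[1],d[0]))
    c,sn=np.cos(p[2]),np.sin(p[2]);q=((e[0]+e[1])/2)[:2]-p[:2];print(" in fixture",c*q[0]+sn*q[1],-sn*q[0]+c*q[1])
print("collar",back("top",un("top",(237,470)),5.5/1000))
E
python3 - <<'E'
import sys;sys.path.insert(0,'.')
E
```

```text
fixture [ 0.5365 -0.0172  0.1202]
[[-0.4, -0.7], [0.0, 0.3], [-0.5, -0.9], [-0.1, 0.5], [-1.4, -0.2], [-1.2, 0.7], [-1.0, -0.7], [-0.7, 0.5], [2.7, -0.8], [3.0, 0.0], [3.1, -0.5], [3.4, 0.7], [-0.2, 0.2], [0.4, 0.2], [-0.3, 0.0], [0.5, 0.3]]
v_home [[ 0.5365 -0.0172  0.0275]]
lip [[ 0.5384 -0.0331  0.018 ]]
stop [[ 0.5861 -0.0112  0.0275]]
grip 62 [[0.5253 0.075  0.0968]]
grip 8 [[0.522  0.1024 0.0574]]
bar [ 0.1289 -0.4266 18.    ] 1.8465195533176642 -2.973264302137178
 in fixture -0.4537227279368618 -0.35757462954386876
bar [-10.6887  11.6798  18.    ] 2.6555848711630192 -2.984110149259528
 in fixture -9.742247612480627 12.958089174778934
collar [0.446  0.0384 0.0055]
```

```bash
python3 - <<'E'
from h import *
from scipy.optimize import least_squares
np.set_printoptions(precision=4,suppress=True)
X=[39,17,-17,-39]
obs=[("top",(x,-71,0),c) for x,c in zip(X,[(554,138),(557,186),(567,275),(570,322)])]
obs+=[("top",(x,-16,18),c) for x,c in zip(X,[(420,145),(424,195),(430,287),(433,336)])]
obs+=[("scene",(x,-71,0),c) for x,c in zip(X,[(378,154),(418,182),(491,228),(533,257)])]
f=lambda p:np.concatenate([(proj(n,fx(p,P))[0]-un(n,c)) for n,P,c in obs])
r=least_squares(f,[.45,0,0],loss="soft_l1");print("fixture",r.x);print(r.fun.reshape(-1,2).round(1).tolist())
p=r.x
for n in("v_home",(0,0,27.5)),("lip",(0,-16,18)),("stop",(50,0,27.5)):print(n[0],fx(p,n[1]))
for d in(62,8):
    a=np.radians(d);g=fx(p,(0,68+53*np.cos(a),50+53*np.sin(a)));print("grip",d,g,proj("top",g),proj("scene",g))
t=[back("top",un("top",c),.018) for c in[(626,145),(661,388)]]
s=[back("scene",un("scene",c),.018) for c in[(440,84),(657,209)]]
for e in(t,s):
    d=e[0]-e[1];print("bar",(e[0]+e[1])/2,np.linalg.norm(d),np.arctan2(d[1],d[0]))
    c,sn=np.cos(p[2]),np.sin(p[2]);q=((e[0]+e[1])/2)[:2]-p[:2];print(" in fixture",c*q[0]+sn*q[1],-sn*q[0]+c*q[1])
print("collar",back("top",un("top",(237,470)),5.5/1000))
E
```

```text
fixture [ 0.5368 -0.0181  0.1169]
[[0.1, -0.8], [0.5, 0.3], [-0.1, -1.0], [0.3, 0.5], [-0.8, -0.3], [-0.8, 0.6], [-0.6, -0.9], [-0.3, 0.4], [0.1, -0.2], [0.8, -0.1], [-0.0, -0.2], [0.8, -0.0]]
v_home [[ 0.5368 -0.0181  0.0275]]
lip [[ 0.5387 -0.034   0.018 ]]
stop [[ 0.5865 -0.0122  0.0275]]
grip 62 [[0.526  0.0742 0.0968]] [[189.48   286.9613]] [[250.1466 318.7674]]
grip 8 [[0.5228 0.1016 0.0574]] [[180.1905 288.8792]] [[239.5483 345.2803]]
bar [ 0.5303 -0.1221  0.018 ] 0.09803874598012285 0.1683283514526155
 in fixture -0.01864683977362775 -0.10255962534751606
bar [ 0.5324 -0.1224  0.018 ] 0.10094308551185563 0.1574825043302655
 in fixture -0.016627881520807006 -0.10305990255218339
collar [0.446  0.0384 0.0055]
```

Everything fits to about 1 px. The fixture is at (0.5368, -0.0181) with yaw 0.117. The bar lies at fixture x = -17.5, y = -103 mm with yaw 0.163, and the predicted grip position matches both images. I'll move to behind the bar with the fingers half open along the bar axis.

```bash
cat > st.py <<'E'
from plant import ctrl
import numpy as np
s=ctrl.sense();p=np.array(s["tool_pos"]);c,n=np.cos(.1169),np.sin(.1169);q=p[:2]-[.5368,-.0181]
y=s["ee_rot"][:,1];F=s["contact_force"]
print("t %.2f fix xyz mm"%s["time"],np.round([1e3*(c*q[0]+n*q[1]),1e3*(-n*q[0]+c*q[1]),1e3*p[2]],1),"yaw err %.3f"%(np.arctan2(y[1],y[0])-.1169),"F fix",np.round([c*F[0]+n*F[1],-n*F[0]+c*F[1],F[2]],1),"gap %.1f"%(1e3*s["finger_gap"]))
E
A='[-0.94,-0.88,0,0]'
python3 -m jog '[[[-0.94,-0.88,0,0],[-0.94,-0.88,0,0],[-0.94,-0.88,0,0],[-0.94,-0.88,0,0],[-0.94,-0.88,0,0],[-0.94,-0.88,0,0],[-0.94,-0.88,0,0],[-0.94,-0.88,0,0],[-0.94,-0.88,0,0],[-0.94,-0.88,0,0],[-0.94,-0.88,0,0],[-0.94,-0.88,0,0]]]' 50 && python3 -m jog '[[[-0.94,-0.88,0,0],[-0.94,-0.88,0,0],[-0.94,-0.88,0,0],[-0.94,-0.88,0,0],[-0.94,-0.88,0,0],[-0.94,-0.88,0,0],[-0.94,-0.88,0,0],[-0.94,-0.88,0,0],[-0.94,-0.88,0,0],[-0.94,-0.88,0,0],[-0.94,-0.88,0,0],[-0.94,-0.88,0,0]]]' && python3 -m jog '[[[0,0,0,0.9],[0,0,0,0.9],[0,0,0,0.9],[0,0,0,0.9],[0,0,0,0.9],[0,0,0,0.9],[0,0,0,0.9],[0,0,0,0.9],[0,0,0,0.9],[0,0,0,0.9],[0,0,0,0.9],[0,0,0,0.66]]]'; python3 st.py
```

```text
time: 1.1
tool_pos: [0.3807, 0.1756, 0.2311]
ee_rot: [[-0.922, 0.388, -0.0], [0.388, 0.922, -0.0], [0.0, -0.0, -1.0]]
contact_force: [0.1, 0.1, -0.0]
finger_gap: 0.05
grasp_force: 0.0
time: 2.1
tool_pos: [0.5381, -0.1771, 0.2307]
ee_rot: [[-0.921, 0.389, -0.001], [0.389, 0.921, 0.001], [0.001, 0.0, -1.0]]
contact_force: [0.1, -0.1, 1.8]
finger_gap: 0.0497
grasp_force: 0.0
time: 3.1
tool_pos: [0.5377, -0.1755, 0.2307]
ee_rot: [[-0.111, 0.994, -0.001], [0.994, 0.111, 0.001], [0.001, -0.001, -1.0]]
contact_force: [0.1, 1.3, -0.1]
finger_gap: 0.05
grasp_force: 0.0
t 3.10 fix xyz mm [ -17.5 -156.4  230.7] yaw err -0.005 F fix [ 0.2  1.3 -0.1] gap 50.0
```

```bash
python3 -m jog '[[[0,0,0.9,0],[0,0,0.9,0],[0,0,0.9,0],[0,0,0.9,0],[0,0,0.9,0],[0,0,0.9,0],[0,0,0.9,0],[0,0,0.9,0],[0,0,0.9,0],[0,0,0.6,0],[0,0,0.1,0],[0,0,0,0]]]' >/dev/null; python3 st.py
python3 -m jog '[[[0.13,0,0,0],[0.13,0,0,0],[0.13,0,0,0],[0.13,0,0,0],[0.13,0,0,0],[0.13,0,0,0],[0.13,0,0,0],[0.13,0,0,0],[0,0,0,0]]]' >/dev/null; python3 st.py
python3 - <<'E'
from plant import viewer
import cv2,numpy as np
a=viewer.grab_frame("scene")[230:360,220:400,::-1];b=viewer.grab_frame("top")[230:340,170:350,::-1]
cv2.imwrite("pics/a1.png",cv2.resize(np.vstack([a,b]),None,fx=2.4,fy=2.4,interpolation=cv2.INTER_CUBIC))
E
```

```text
t 4.10 fix xyz mm [ -18.3 -155.8    9.9] yaw err -0.001 F fix [-0.1 -0.9  0.9] gap 49.8
t 4.85 fix xyz mm [ -17.3 -129.9   11.3] yaw err -0.000 F fix [-0.3  0.4  0.5] gap 50.2
```

View pics/a1.png

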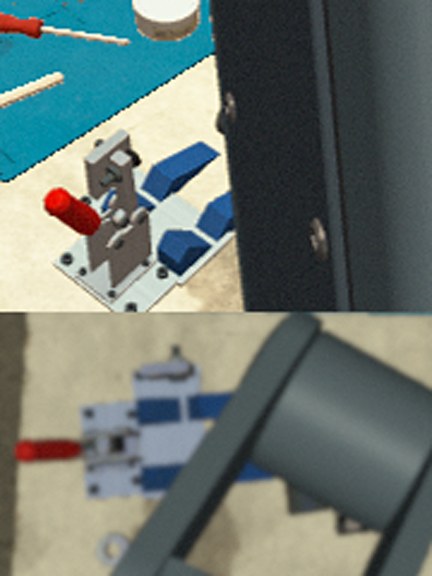

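The arm hides the bar from both cameras, so I'll go by force and geometry. I'll push slowly at about 40 mm/s and rise along the ramp.

```bash
python3 -m jog '[[[0.13,0,0,0],[0.13,0,0,0],[0.13,0,0,0],[0.13,0,0,0],[0.13,0,0,0],[0.13,0,0,0],[0.13,0,0,0],[0.13,0,0,0]]]' >/dev/null; python3 st.py
python3 -m jog '[[[0.13,0,-0.04,0],[0.13,0,-0.04,0],[0.13,0,-0.04,0],[0.13,0,-0.04,0],[0.13,0,-0.04,0],[0.13,0,-0.04,0]]]' >/dev/null; python3 st.py
python3 -m jog '[[[0.13,0,-0.04,0],[0.13,0,-0.04,0],[0.13,0,-0.04,0],[0.13,0,-0.04,0],[0.13,0,-0.04,0],[0.13,0,-0.04,0]]]' >/dev/null; python3 st.py
```

```text
t 5.62 fix xyz mm [ -17.1 -104.3   11.3] yaw err -0.001 F fix [-0.5 -0.6 -0.4] gap 50.5
t 6.12 fix xyz mm [-16.9 -85.1  17.7] yaw err -0.001 F fix [ 0.3 -2.9  1.3] gap 50.0
t 6.62 fix xyz mm [-17.1 -65.3  23.4] yaw err -0.001 F fix [ 0.2 -2.3  0.8] gap 49.7
```

```bash
python3 -m jog '[[[0.1,0,-0.02,0],[0.1,0,-0.02,0],[0.1,0,-0.02,0],[0.1,0,-0.02,0]]]' >/dev/null; python3 st.py
for i in 1 2 3; do python3 -m jog '[[[0.08,0,0,0],[0.08,0,0,0]]]' >/dev/null; python3 st.py; done
```

```text
t 6.95 fix xyz mm [-17.2 -55.4  25.3] yaw err -0.001 F fix [-0.2 -1.4  1.2] gap 49.8
t 7.12 fix xyz mm [-17.1 -51.4  25.3] yaw err -0.001 F fix [ 0.  -2.4  0.3] gap 49.8
t 7.28 fix xyz mm [-17.2 -47.4  25.2] yaw err -0.001 F fix [ 0.7 -0.8  1.1] gap 50.2
t 7.45 fix xyz mm [-17.5 -43.   25. ] yaw err -0.001 F fix [-0.2  0.2  0.4] gap 50.2
```

```bash
python3 -m jog '[[[0.08,0,0,0],[0.08,0,0,0],[0.08,0,0,0],[0,0,0,0],[0,0,0,0]]]' >/dev/null; python3 st.py
python3 -m jog '[[[-0.6,0,-0.2,0],[-0.9,0,-0.9,0],[-0.9,0,-0.9,0],[-0.9,0,-0.9,0],[-0.9,0,-0.9,0],[-0.9,0,-0.9,0],[-0.9,0,-0.9,0],[0,0,0,0]]]' 0 >/dev/null; python3 st.py
python3 - <<'E'
from plant import viewer
import cv2,numpy as np
a=viewer.grab_frame("scene")[245:365,220:370,::-1];b=viewer.grab_frame("top")[230:350,170:320,::-1]
cv2.imwrite("pics/a2.png",cv2.resize(np.hstack([a,b]),None,fx=2.66,fy=4,interpolation=cv2.INTER_CUBIC))
E
```

```text
t 7.87 fix xyz mm [-17.1 -37.4  25.3] yaw err -0.001 F fix [-0.1 -0.7  0.5] gap 49.7
t 8.53 fix xyz mm [ -14.9 -193.6  171. ] yaw err -0.004 F fix [0.1 0.5 0.8] gap -0.2
```

View pics/a2.png

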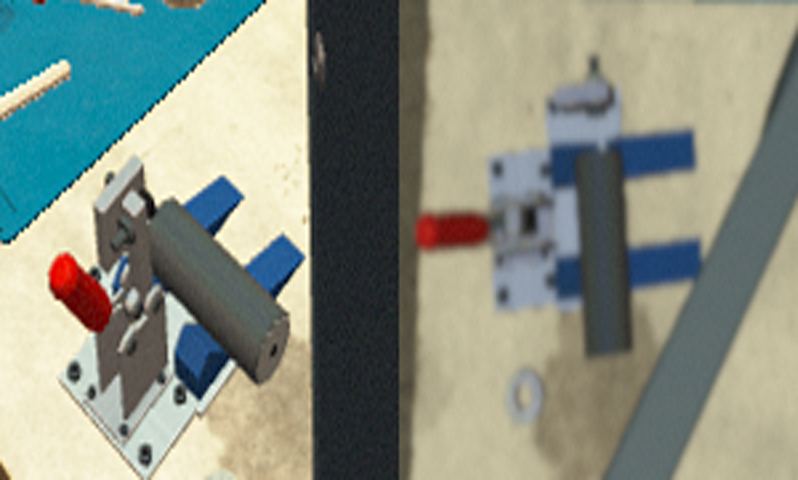

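The bar lies in the V at near-end px (248.6, 318.7) and far-end (245.6, 267.5) in the top view. I'll check those against the seated model and move above the near end.

```bash
python3 - <<'E'
from h import *
p=[.5368,-.0181,.1169]
for c in(-18,-22,-26):print(c,proj("top",fx(p,[(c-50,0,27.5),(c+50,0,27.5)])).round(1).tolist(),proj("scene",fx(p,[(c-50,0,27.5)])).round(1).tolist())
E
python3 -m jog '[[[0.86,-0.38,0,0],[0.86,-0.38,0,0],[0.86,-0.38,0,0],[0.86,-0.38,0,0],[0.86,-0.38,0,0],[0.86,-0.38,0,0],[0.86,-0.38,0,0],[0.86,-0.38,0,0],[0.86,-0.38,0,0],[0,0,0,0]]]' >/dev/null; python3 st.py
```

```text
-18 [[248.4, 317.9], [244.4, 267.2]] [[322.3, 332.3]]
-22 [[248.6, 320.0], [244.6, 269.2]] [[324.1, 333.6]]
-26 [[248.7, 322.0], [244.8, 271.2]] [[326.0, 334.8]]
t 9.47 fix xyz mm [-105.9   10.6  163.1] yaw err 0.002 F fix [-0.2 -0.1 -0. ] gap 0.2
```

Bar seated with centre at x ≈ -19, so it needs about 19 mm of slide.

```bash
python3 -m jog '[[[-0.3,0.1,0,0],[0,0,0.7,0],[0,0,0.7,0],[0,0,0.7,0],[0,0,0.7,0],[0,0,0.7,0],[0,0,0.7,0],[0,0,0.7,0],[0,0,0.6,0],[0,0,0.2,0],[0,0,0,0]]]' >/dev/null; python3 st.py
```

```text
t 10.38 fix xyz mm [-101.3   -1.6   21. ] yaw err -0.001 F fix [ 0.3 -1.3 -0.2] gap 0.2
```

```bash
python3 -m jog '[[[0,0.1,0,0],[0,0.1,0,0],[0,0.1,0,0],[0,0.1,0,0],[0,0.1,0,0]]]' >/dev/null; python3 st.py
for i in 1 2 3 4 5; do python3 -m jog '[[[0,0.08,0,0],[0,0.08,0,0]]]' >/dev/null; python3 st.py; done
```

```text
t 10.80 fix xyz mm [-86.7  -1.8  23.5] yaw err -0.001 F fix [0.8 0.5 0.3] gap 0.4
t 10.97 fix xyz mm [-83.2  -1.6  23. ] yaw err -0.001 F fix [-0.2  0.7  0.6] gap -0.2
t 11.13 fix xyz mm [-79.7  -1.5  22.7] yaw err -0.001 F fix [-1.1  0.1  0.8] gap 0.3
t 11.30 fix xyz mm [-75.6  -1.5  22.7] yaw err -0.001 F fix [-0.8  0.5  0.5] gap -0.0
t 11.47 fix xyz mm [-71.5  -1.5  22.7] yaw err -0.001 F fix [-1.4  0.2  0.4] gap 0.0
t 11.63 fix xyz mm [-67.4  -1.5  22.7] yaw err -0.001 F fix [-0.6  0.6  0.7] gap -0.2
```

```bash
for i in 1 2 3 4 5 6 ; do python3 -m jog '[[[0,0.04,0,0],[0,0,0,0]]]' >/dev/null; python3 st.py; done
```

```text
t 11.80 fix xyz mm [-66.2  -1.7  22.8] yaw err -0.001 F fix [ 0.1 -0.6  0.2] gap -0.2
t 11.97 fix xyz mm [-65.4  -1.6  22.8] yaw err -0.001 F fix [-0.6  0.1  0. ] gap 0.1
t 12.13 fix xyz mm [-64.5  -1.6  22.8] yaw err -0.001 F fix [-0.2 -0.4 -0.7] gap 0.4
t 12.30 fix xyz mm [-63.8  -1.6  22.7] yaw err -0.001 F fix [-2.2 -0.7  0.9] gap -0.1
t 12.47 fix xyz mm [-63.8  -1.4  22.4] yaw err -0.001 F fix [-5.2 -0.8  2.3] gap 0.0
t 12.63 fix xyz mm [-63.8  -1.2  22.1] yaw err -0.000 F fix [-8.4 -0.5  4.1] gap 0.1
```

The force rose to 8 N with no further motion at x = -63.8, so the bar is against the stop. I'll back off, rise, and verify.

```bash
python3 -m jog '[[[0,-0.2,0,0],[0,-0.5,0,0],[0,-0.5,0,0],[0,0,-0.8,0],[0,0,-0.9,0],[0,0,-0.9,0],[0,0,-0.9,0],[0,0,-0.9,0],[0,0,-0.9,0],[0,0,-0.7,0],[-0.9,0,0,0],[-0.9,0,0,0]]]' >/dev/null;python3 -m jog '[[[-0.9,0,0,0],[-0.9,0,0,0],[-0.9,0,0,0],[-0.9,0,0,0],[-0.9,0,0,0],[-0.9,0,0,0],[0,0,0,0]]]' >/dev/null; python3 st.py
python3 - <<'E'
from plant import viewer
import cv2,numpy as np
a=viewer.grab_frame("scene")[245:365,220:370,::-1];b=viewer.grab_frame("top")[230:350,170:320,::-1]
cv2.imwrite("pics/a3.png",cv2.resize(np.hstack([a,b]),None,fx=2.66,fy=4,interpolation=cv2.INTER_CUBIC))
E
```

```text
t 14.22 fix xyz mm [ -91.3 -185.5  173.4] yaw err -0.004 F fix [-0.9  0.6  0.1] gap 0.2
```

View pics/a3.png

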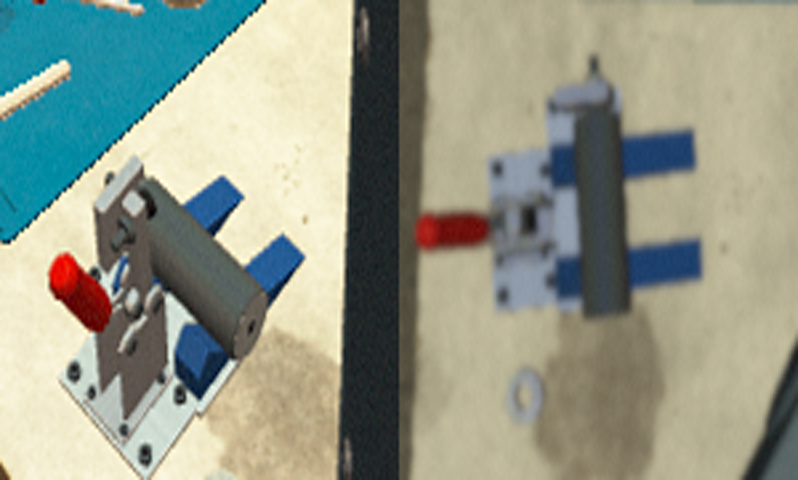

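The bar's far end is at the stop screw and its near end at top px y ≈ 309, as expected for home. Now to the handle.

```bash
python3 -m jog '[[[0.95,0.3,0,0],[0.95,0.3,0,0],[0.95,0.3,0,0],[0.95,0.3,0,0],[0.95,0.3,0,0],[0.95,0.3,0,0],[0.95,0.3,0,0],[0.95,0.3,0,0],[0.95,0.3,0,0],[0.95,0.3,0,0],[0.95,0.3,0,0],[0.95,0.3,0,0]]]' >/dev/null;python3 -m jog '[[[0,0,0,0],[0,0,0,0]]]' >/dev/null; python3 st.py
```

```text
t 15.48 fix xyz mm [ -1.9 105.4 172.7] yaw err 0.003 F fix [ 0.9 -0.8  0.3] gap -0.2
```

```bash
python3 -m jog '[[[0,0.04,0.5,0],[0,0.04,0.5,0],[0,0,0.4,0],[0,0,0.2,0],[0,0,0,0]]]' >/dev/null; python3 st.py
for i in 1 2 3; do python3 -m jog '[[[0,0,0.1,0],[0,0,0.1,0],[0,0,0.1,0]]]' >/dev/null; python3 st.py; done
```

```text
t 15.90 fix xyz mm [ -0.8 103.1 131.3] yaw err -0.002 F fix [-1.1  0.  -0.8] gap 0.1
t 16.15 fix xyz mm [  1.2 103.4 126.2] yaw err -0.001 F fix [-4.1  5.1 16. ] gap 0.3
t 16.40 fix xyz mm [  2.2 106.9 123.1] yaw err -0.001 F fix [-16.2  22.1  49.4] gap 0.1
t 16.65 fix xyz mm [  3.8 108.2 117.2] yaw err 0.000 F fix [-7.  20.4 32.8] gap 0.3
```

```bash
for i in 1 2 ; do python3 -m jog '[[[0.15,-0.03,0.08,0],[0.15,-0.03,0.1,0]]]' >/dev/null; python3 st.py; done
```

```text
t 16.82 fix xyz mm [  0.6 111.1 107.6] yaw err -0.000 F fix [ 1.7 -1.2  1.1] gap -0.2
t 16.98 fix xyz mm [ -2.5 118.3 101. ] yaw err -0.001 F fix [ 0.5 -1.5  1. ] gap -0.0
```

```bash
python3 - <<'E'
from plant import viewer
import cv2,numpy as np
a=viewer.grab_frame("scene")[225:365,200:350,::-1];b=viewer.grab_frame("top")[220:360,150:300,::-1]
cv2.imwrite("pics/a4.png",cv2.resize(np.hstack([a,b]),None,fx=2.66,fy=2.66,interpolation=cv2.INTER_CUBIC))
E
```

```text
(no output)
```

View pics/a4.png

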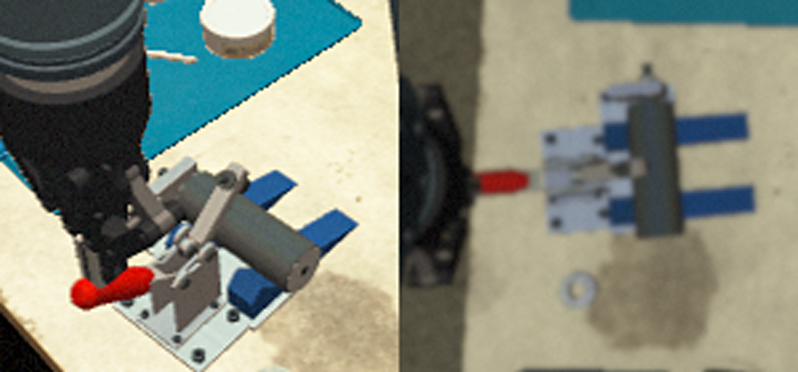

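The handle is about half down, with the fingers above the grip and the arm swinging over the bar. I'll continue.

```bash
for i in 1 2 3; do python3 -m jog '[[[0.06,0.02,0.12,0],[0.06,0.02,0.12,0]]]' >/dev/null; python3 st.py; done
```

```text
t 17.25 fix xyz mm [ -1.6 121.3  94.8] yaw err -0.001 F fix [-0.1  0.1  0.7] gap -0.2
t 17.42 fix xyz mm [ -0.6 124.4  88.7] yaw err -0.001 F fix [ 0.4 -0.4  0.5] gap -0.2
t 17.58 fix xyz mm [  0.5 127.4  82.8] yaw err -0.001 F fix [ 0.5 -1.   0.5] gap -0.3
```

```bash
for i in 1 2 3 4 5 6; do python3 -m jog '[[[0,0,0.08,0],[0,0,0.06,0]]]' >/dev/null; python3 st.py; done
```

```text
t 17.75 fix xyz mm [  0.6 127.5  79.5] yaw err -0.001 F fix [-0.9  0.1  0.9] gap -0.0
t 17.92 fix xyz mm [  0.7 127.4  76.3] yaw err -0.001 F fix [0.4 0.9 1.8] gap 0.1
t 18.08 fix xyz mm [  0.8 127.4  72.8] yaw err -0.001 F fix [-0.2  0.6  2.1] gap 0.3
t 18.25 fix xyz mm [  0.7 127.4  69.2] yaw err -0.001 F fix [0.1 1.3 1.5] gap 0.2
t 18.42 fix xyz mm [  1.1 127.5  67. ] yaw err -0.001 F fix [-7.7  1.8 23.6] gap 0.3
t 18.58 fix xyz mm [  1.4 127.6  66.2] yaw err -0.000 F fix [-18.2   3.2  48.6] gap -0.0
```

The force reached 48 N at z ≈ 66, which is the end stop. I'll retreat and check.

```bash
python3 -m jog '[[[0,0,-0.3,0],[0,0,-0.8,0],[0,0,-0.9,0],[0,0,-0.9,0],[0,0,-0.9,0],[0,0,-0.9,0],[0,0,-0.9,0],[0.5,0.5,-0.5,0],[0.8,0.8,0,0],[0.8,0.8,0,0],[0.8,0.8,0,0],[0,0,0,0]]]' >/dev/null; python3 st.py
python3 - <<'E'
from plant import viewer
from h import *
import cv2
a=viewer.grab_frame("scene")[225:365,200:350,::-1];b=viewer.grab_frame("top")[220:360,150:300,::-1]
cv2.imwrite("pics/a5.png",cv2.resize(np.hstack([a,b]),None,fx=2.66,fy=4,interpolation=cv2.INTER_CUBIC))
for d in (4,8,14):
    t=np.radians(d);g=proj("scene",fx([.5368,-.0181,.1169],(0,68+84*np.cos(t),50+84*np.sin(t))))[0];print(d,(g-[200,225])*[2.66,4])
E
```

```text
t 19.58 fix xyz mm [ 75.3 202.5 214.2] yaw err 0.001 F fix [-0.9 -0.7 -0.5] gap 0.3
4 [ 64.97496995 535.66444784]
8 [ 64.4822097 525.8464115]
14 [ 64.77961053 509.81673808]
```

View pics/a5.png

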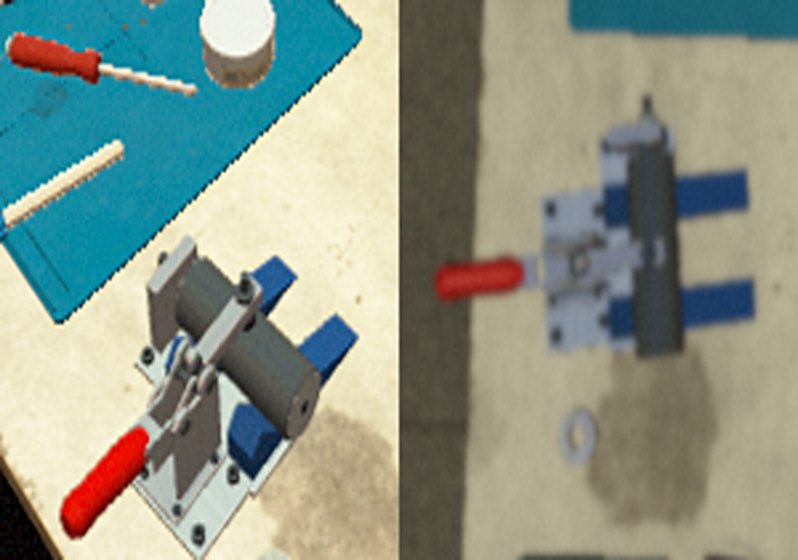

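The handle end is at about (72, 522), which matches 8°. The arm lies level with its tip on the bar, the bar's near end is still at px y ≈ 309 against the stop, and the bystanders in view have not moved. Handing in.

```bash
python3 -c "
from plant import job_done
print(job_done())"
```

```text
the job is handed in; nothing more can be done
None
```

I rolled the blank into the V, slid it against the stop screw and clamped it with the handle at its end stop, then handed the job in at about 20 s; wrist force peaked near 56 N, but I did not re-image the calipers at the end.

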